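# Clip the deburring tools onto the sloping tool rail in size order

### The job

Put the three hand deburring tools away on the sloping clip rail in size order: the shortest at the station next to the yellow end block, the medium one in the middle, the longest at the other end. Each lies straight up the slope with its steel shank uphill, handle centred over both bars, and is pressed fully home so that both of its spring clips have snapped round it. Leave the other things on the bench where they are.

Things in the scene. Friction and masses are not known exactly. Their poses are not given: they have to be found in the camera images.
- short_mid (a point): middle of the handle of the short deburring tool, half-way up: a blue round handle 90 mm long, 24 mm diameter, with an orange square collar 24 x 24 mm over its middle 36 mm, and a steel shank, 8 mm diameter, 20 mm out of one end; 110 mm in all, about 120 g. x runs from butt to shank tip, z is up as it lies on the bench (collar flats face sideways and up)
- short_tip (a point): tip of the steel shank of the short deburring tool, on its centre line, 65 mm from the handle's middle
- short: the short deburring tool itself; its origin lies 12 mm below (own -z) the handle's middle, axes as there
- medium_mid (a point): middle of the handle of the medium deburring tool, half-way up: a blue round handle 90 mm long, 24 mm diameter, with an orange square collar 24 x 24 mm over its middle 36 mm, and a steel shank, 10 mm diameter, 45 mm out of one end; 135 mm in all, about 140 g. x runs from butt to shank tip, z is up as it lies on the bench (collar flats face sideways and up)
- medium_tip (a point): tip of the steel shank of the medium deburring tool, on its centre line, 90 mm from the handle's middle
- medium: the medium deburring tool itself; its origin lies 12 mm below (own -z) the handle's middle, axes as there
- long_mid (a point): middle of the handle of the long deburring tool, half-way up: a blue round handle 90 mm long, 24 mm diameter, with an orange square collar 24 x 24 mm over its middle 36 mm, and a steel shank, 12 mm diameter, 70 mm out of one end; 160 mm in all, about 160 g. x runs from butt to shank tip, z is up as it lies on the bench (collar flats face sideways and up)
- long_tip (a point): tip of the steel shank of the long deburring tool, on its centre line, 115 mm from the handle's middle
- long: the long deburring tool itself; its origin lies 12 mm below (own -z) the handle's middle, axes as there
- rail: clip rail of the rack: two parallel aluminium bars 236 mm long, 18 mm wide, 10 mm thick, centre lines 60 mm apart, on a grey stand (base 130 x 236 mm). Origin midway between the bars, level with their top faces, 95 mm above the bench. x points up the slope, y along the bars, z square out of the face, which slopes 35 degrees and looks up and back to the robot. Stations at y = -70, 0, +70 mm
- station0 (a point): where the middle of a clipped handle lies at rail y = -70 mm, 12 mm above the bars' faces. Axes as the rail's. Each station has two steel spring clips, one on each bar (x = -30 and +30 mm, 12 mm wide); between them is a free gap of 48 mm along x for fingers, open below. A tool lies along x across both bars; pushed squarely to the face (along -z) its round handle parts the jaws and snaps down
- station1 (a point): the same at y = 0, the middle station. Axes as the rail's. Each clip is two sprung jaws with round noses of 4 mm radius, centred 18 mm above the bars' face, 19.6 mm apart when empty; they reach 22 mm above the face and 18 mm to each side, 24 mm when fully spread
- station2 (a point): the same at y = +70 mm. Axes as the rail's. The noses first touch when the handle's middle is 26 mm above the face; the push peaks early at about 5 to 10 N per tool, and 14 mm further the handle rests on the bars, its middle 12 mm above the face, held by the jaws. Merely laid on the clips it stays 14 mm too high, and let go half-way it may stick there
- yellow_end_top (a point): centre of the top of the yellow end block, 100 x 18 x 60 mm high, which stands on the bench against one end of the rack, at rail y of about +132 or -132 mm; it marks the end for the shortest tool
- white_end_top (a point): centre of the top of the white end block, same size, against the other end of the rack
- wood_block: pale wood block 70 x 32 x 30 mm, loose, among the tools; origin under its centre
- bush: upright brass bush, 38 mm diameter, 28 mm high, loose, among the tools; origin under its centre
- oil_bottle: white bottle with red cap, 52 mm diameter, 130 mm high, loose; origin under its centre
- bracket: aluminium angle bracket 100 x 50 mm, 38 mm high, loose; origin under the centre of its flat
- air_drill: yellow pistol air drill lying on its side, 240 mm long with bit, 42 mm high, loose; origin under the motor's line, bit along x
- screwdriver: red-handled screwdriver 190 mm lying on the bench, loose; blade along its x
Mind the look-alikes: they are no part of the job. What is shaped like the short but green is not meant.

How it is judged:
By the outcome, as a careful person would: the job done as asked, in the order asked, and still so for the second after the job is handed in, with the robot touching nothing.
It also fails if it takes over 72 s, if anything falls off the work surface, if the arm or the gripper's body presses on something with over 40 N, if the wrist force passes 120 N, or if a joint passes its speed limit or range.

### The arm

A 6-joint arm with a two-finger parallel gripper is mounted at the origin on the work surface. World frame = base frame: x ahead of the robot, y to its left, z up, the work surface at z = 0. Lengths are in mm, angles in rad, forces in N, time in s.
With the tool pointing down it reaches from about 300 to 750 mm from the base axis. Payload 8.5 kg.
Tool frame: the origin (TCP) lies between the finger pads; the fingertips stand 11 mm ahead of it and the grasp point (between the pads) lies 8 mm behind it (env.tcp_to_tips is the distance from the TCP to the fingertips, in mm); z points along the fingers, y is the direction in which the jaws open and shut (so a half turn about z gives the same grasp; the last joint's range is limited). The gripper opens to 88 mm and grips with 3 to 60 N. Pads are 18 mm wide; open, the fingers measure 123 mm over their backs; the gripper's body (75 mm by 187 mm) begins 45 mm behind the grasp point.
Start: joints at [-1.51, 0.381, 1.297, -0, 1.464, -0.215], TCP at [149.769, -529.197, 249.748] pointing down, gripper open.
Joint ranges: [-3.11, 3.11], [-0.89, 2.33], [0.22, 2.48], [-1.42, 4.56], [0.17, 2.85], [-2.88, 2.88]. Speed limits (rad/s): [2.39, 2.39, 3.14, 3.14, 3.14, 3.14].

### API

Orientations are given as a unit quaternion [x, y, z, w].
In Python, from bench import env gives the robot as it stands.
- The arm moves only by the tool play_rows, never from a script. Its argument "rows" is one flat list of numbers, 4 for each row, row after row: the shift along the tool's x, y, z in cm, then the turn about the tool's z in rad. In form: [x, y, z, turn, x, y, z, turn, ...]. A call has 1 to 12 rows; each row is the pose to reach, as a shift and turn from the pose commanded when the call began, along the tool's axes at that moment; what a row does not reach only later rows make up. A row lasts 1/10 s, in which the tool goes at most 50 mm and 8.59 degrees, less where a joint would pass 70% of its speed; a pose out of reach is approached as far as the arm can. A call with a gripper value outside its range is refused whole. "gripper" is the closure in counts, from 0 (fully open) to 255 (shut), set as the call begins (left out, the last holds). The fingers move at their own pace and stop on an object; "squeeze" is the grip in N (left out, the last holds). Time passes only in rows, so rows that repeat a pose let the fingers close. It gives the time, the measured TCP pose, the force and the opening at its end, in the units of the state.
- env.get_obs(): the state, without advancing time (a new reading comes with each control period).
- env.capture(name): name is "side" or "top" or "wrist"; returns a dict with "image" (384x512x3 uint8, red, green, blue), "vfov" (degrees; the focal length in pixels is half the picture's height over the tangent of half this angle, whatever the lens; pixels are square), "cx", "cy" (the principal point, pixels), "k1" (the pictures are not rectified: a ray, as slopes to the right and down, at radius r is drawn at 1 + k1 r^2 times it, then the intrinsics apply), "world_from_camera" (4x4, takes a point from camera to world coordinates). Camera axes: x right, y down, z forward; pixel columns grow to the right and rows downward; lengths in mm; the calibration is good to about 2 mm. A picture is of the moment at which its call begins. There is no depth.
- env.hand_in(): hands the job in, once; it reports no verdict.
The state is a dict: "t": time; "q": joint angles; "qd": joint speeds; "joint_efforts": joint torques, N m; "ee_pos": TCP position; "tcp_rot": TCP orientation; "wrist_force": force on the tool from outside, world axes, zero at the start; "ft_torque": the same for the moment, N m; "gripper_width": opening from 0.0 (shut) to 1.0 (fully open).
Only numpy, scipy, OpenCV 4.12 (cv2) and the standard library are available. Lean on these libraries where they do the work, as an engineer would, in place of code of your own. Each camera call takes 0.05 s, during which the arm holds its last target. There are 200 camera calls.

## Working session

There is one attempt and no reset: what is moved stays moved. The work goes in short steps, Python scripts to look and compute and a tool call to move; the robot and the scene stay as the last step left them, time stands still between calls to the robot, and variables do not carry over. Pictures are saved under pics/ and viewed, about 8 in all and at most 12, crops included, and the job is handed in when it is done.

Besides the shell and the picture viewer there is one more tool, called after "Call:" as name(argument=value, ...) on one line, values as JSON. play_rows: Moves the arm, as the interface text tells. Its arguments: {"type":"object","properties":{"rows":{"type":"array","items":{"type":"number"}},"gripper":{"type":"number"},"squeeze":{"type":"number"}},"required":["rows"]}

```bash
ls; mkdir -p pics; cat > h.py <<'E'
import numpy as np,cv2
from bench import env
from scipy.spatial.transform import Rotation as R
def ray(c,uv):
    f=192/np.tan(np.radians(c['vfov'])/2)
    d=(np.array(uv,float)-[c['cx'],c['cy']])/f
    u=d.copy()
    for _ in range(20): u=d/(1+c['k1']*(u@u))
    T=np.array(c['world_from_camera']); return T[:3,3],T[:3,:3]@np.array([u[0],u[1],1])
def onz(c,uv,z):
    o,d=ray(c,uv); return o+d*(z-o[2])/d[2]
def onplane(c,uv,p,n):
    o,d=ray(c,uv); return o+d*((p-o)@n)/(d@n)
def proj(c,P):
    T=np.linalg.inv(np.array(c['world_from_camera'])); p=T[:3,:3]@np.array(P)+T[:3,3]
    u=p[:2]/p[2]; f=192/np.tan(np.radians(c['vfov'])/2)
    return u*(1+c['k1']*(u@u))*f+[c['cx'],c['cy']]
def save(n,im,s=1):
    cv2.imwrite('pics/'+n,cv2.resize(cv2.cvtColor(im,cv2.COLOR_RGB2BGR),None,fx=s,fy=s,interpolation=cv2.INTER_CUBIC))
E
python3 - <<'E'
from h import *
import pickle
d={}
for n in('top','side','wrist'):
    c=env.capture(n); d[n]=c; save(n+'0.png',c['image'],1.56)
    print(n,c['vfov'],c['k1'],c['cx'],c['cy'],np.round(c['world_from_camera'],3).tolist())
pickle.dump(d,open('c0.pkl','wb'))
print(env.get_obs(), env.tcp_to_tips)
E
```

```text
pics
top 48.47646225113615 -0.010607929573309858 253.1774295796782 194.89601078878667 [[0.015, -0.994, 0.11, 353.891], [-1.0, -0.015, -0.003, -18.246], [0.005, -0.11, -0.994, 1462.668], [0.0, 0.0, 0.0, 1.0]]
side 42.62067123514143 -0.20036594867372753 259.3076218985132 198.23686748341026 [[0.918, -0.306, 0.252, 145.526], [-0.396, -0.675, 0.622, -947.744], [-0.02, -0.671, -0.741, 1189.82], [0.0, 0.0, 0.0, 1.0]]
wrist 70.69048605770926 -0.006356810021966557 258.89093280913045 190.3605131288658 [[0.273, -0.914, -0.302, 227.903], [-0.962, -0.259, -0.084, -506.238], [-0.002, 0.313, -0.95, 383.357], [0.0, 0.0, 0.0, 1.0]]
{'t': 0.15, 'q': array([-1.51027530e+00,  3.81041526e-01,  1.29799586e+00, -1.64092522e-05,
        1.46358426e+00, -2.15330509e-01]), 'qd': array([-1.70845842e-03,  1.97183154e-04, -2.66225712e-03, -7.57267168e-04,
        7.17177678e-06,  4.03858758e-04]), 'joint_efforts': array([ 1.58985124e-03, -4.38079977e+01, -2.24611723e+01,  7.12994928e-02,
        3.43921396e-02, -8.54303107e-05]), 'ee_pos': array([ 149.76787778, -529.0246803 ,  249.31006881]), 'tcp_rot': array([ 9.90503058e-01,  1.37489736e-01,  3.16519138e-05, -5.13584710e-04]), 'wrist_force': array([ 0.35107442,  0.17402618, -0.24445081]), 'ft_torque': array([-0.01377049, -0.04085494,  0.00397893]), 'gripper_width': 1.0030130962725161} 11.0
```

View pics/top0.png

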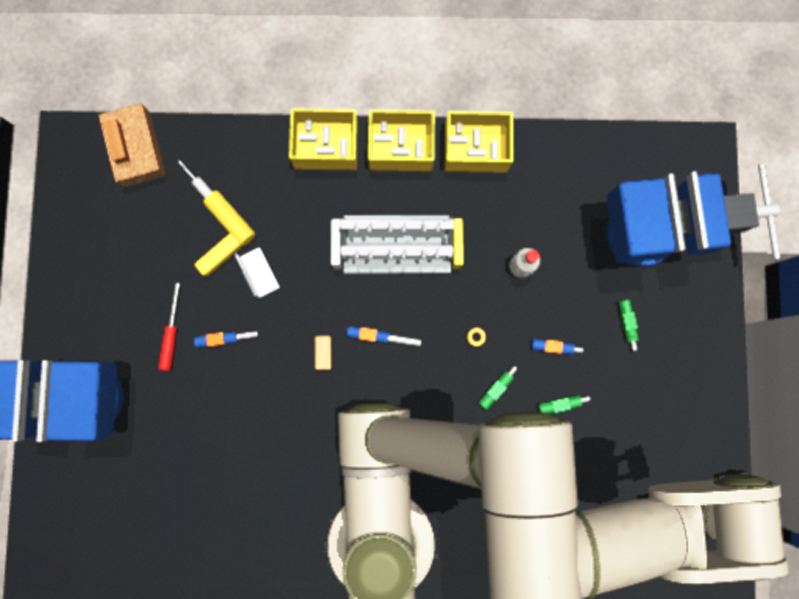

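View pics/side0.png

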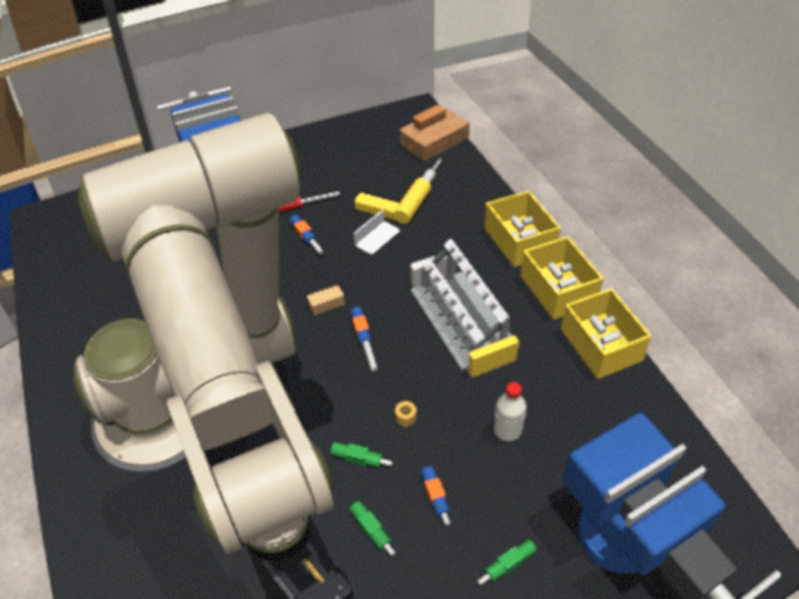

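Top view: three blue tools with orange collars at about (225,340), (383,337) and (556,347) in the 1.56x picture. The green ones at (497,387), (565,404) and (628,325) are decoys. The yellow end block is at (458,242), to the robot's right, so it marks station0. Next I measure.

```bash
python3 - <<'E'
from h import *
import pickle
d=pickle.load(open('c0.pkl','rb'));c=d['top'];im=c['image']
hsv=cv2.cvtColor(im,cv2.COLOR_RGB2HSV)
org=cv2.inRange(hsv,(4,150,120),(14,255,255))
n,l,s,ce=cv2.connectedComponentsWithStats(org)
for i in range(1,n):
    if s[i,4]<40 : continue
    x,y=ce[i]
    if not(200<y<240): continue
    p=onz(c,ce[i],20)
    x0,y0=int(x)-45,int(y)-20
    sub=hsv[y0:y0+40,x0:x0+90]; fg=(sub[...,2]>75).astype(np.uint8)
    k,ll,ss,cc=cv2.connectedComponentsWithStats(fg); j=ll[20,45]
    pts=np.argwhere(ll==j)[:,::-1]+[x0,y0]
    W=np.array([onz(c,q,14)[:2] for q in pts])
    m=W.mean(0);u=np.linalg.svd(W-m,full_matrices=False)[2][0]; u*=-np.sign(u[1])
    t=(W-p[:2])@u
    print('collar px',ce[i].round(1),'pos',p.round(1),'axis yaw deg',np.degrees(np.arctan2(u[1],u[0])).round(1),'extent',t.min().round(),t.max().round(), 'area',s[i,4])
yel=cv2.inRange(hsv,(22,120,100),(34,255,255));yel[:135]=0;yel[:,:280]=0;yel[180:]=0;yel[:,300:]=0
ys,xs=np.nonzero(yel);print('yellow px',xs.min(),xs.max(),ys.min(),ys.max(),onz(c,(xs.mean(),ys.mean()),60))
(rc)=cv2.minAreaRect(np.c_[xs,ys].astype(np.float32));print(rc)
a=cv2.resize(im[128:180,205:303],None,fx=8,fy=8,interpolation=cv2.INTER_CUBIC)
b=cv2.resize(im[195:245,110:390],(784,140),interpolation=cv2.INTER_CUBIC)
save('crop1.png',np.vstack([a,b]))
E
```

```text
yellow px 290 296 140 171 [ 641.79207771 -155.35155934   60.        ]
((293.0, 155.5), (31.0, 6.0), 90.0)
```

View pics/crop1.png

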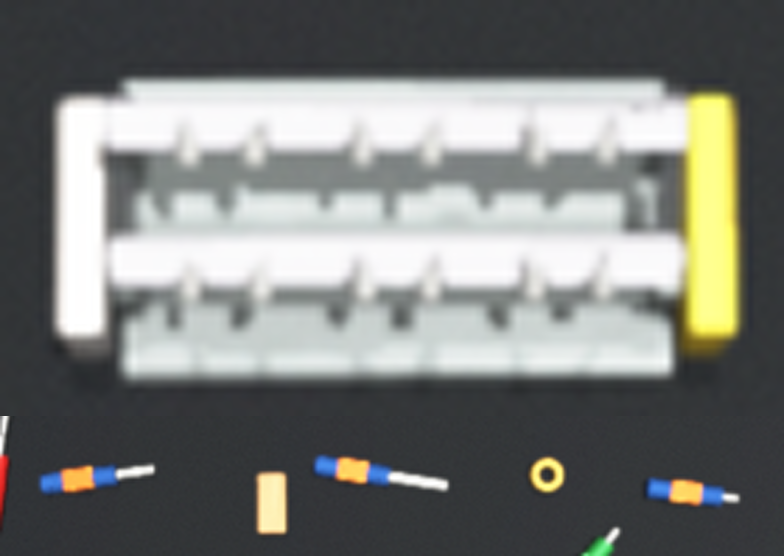

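Crop: in the rail part, station centres are at about x=222, 397 and 571, bar lower edges at y≈288 and 152, and the yellow block is on the right. In the tool strip, the left tool (78,479) has a mid-length shank, so it is the medium. The middle one (352,470) has the longest shank, so it is the long. The right one (686,492) is short and blue, not green, so it is the short.

```bash
cat > m.py <<'E'
from h import *
def tools(c,box,half=45,zc=20,minA=25):
    im=c['image'];hsv=cv2.cvtColor(im,cv2.COLOR_RGB2HSV)
    org=cv2.inRange(hsv,(5,130,120),(19,255,255)); blu=cv2.inRange(hsv,(100,120,60),(125,255,255))
    n,l,s,ce=cv2.connectedComponentsWithStats(org)
    out=[]
    for i in range(1,n):
        x,y=ce[i]
        if s[i,4]<minA or not(box[0]<x<box[2] and box[1]<y<box[3]): continue
        p=onz(c,ce[i],zc)
        ys,xs=np.nonzero((blu>0)|(l==i)); k=np.hypot(xs-x,ys-y)<half
        if ((blu[ys[k],xs[k]]>0).sum())<20: continue
        W=np.array([onz(c,q,14)[:2] for q in zip(xs[k],ys[k])]);
        W=W[np.linalg.norm(W-p[:2],axis=1)<50]
        m=W.mean(0);u=np.linalg.svd(W-m,full_matrices=False)[2][0]; u*=-np.sign(u[1])
        t=(W-m)@u
        print('collar px',ce[i].round(1),'pos',p.round(1),'blob mid',(m+u*(t.min()+t.max())/2).round(1),'yaw',np.arctan2(u[1],u[0]).round(3),'len',np.ptp(t).round(),'A',s[i,4])
E
python3 - <<'E'
from m import *
import pickle
d=pickle.load(open('c0.pkl','rb'));c=d['top']
tools(c,(100,195,400,245))
f=lambda u,v:(205+(u+.5)/8-.5,128+(v+.5)/8-.5)
s,co=np.sin(np.radians(35)),np.cos(np.radians(35))
for v,rx in((288,-39),(152,21)):
    p=onz(c,f(397,v),95+rx*s); print('rail x from edge',rx,p[0]-rx*co)
for rx,us in((30,(190,257,363,430,537,605)),(-30,(190,260,365,430,535,603))):
    h=95+rx*s+20*co
    w=[onz(c,f(u,130 if rx>0 else 265),h)[1] for u in us]; print('stations y',[(w[i]+w[i+1])/2 for i in(0,2,4)])
for u,v in((395,100),(395,235)):print(f(u,v))
E
```

```text
collar px [137.4 217. ] pos [431.8 367.2  20. ] blob mid [431.4 369.2] yaw -1.423 len 92.0 A 82
rail x from edge -39 643.5195098027174
rail x from edge 21 643.8439576863934
stations y [np.float64(45.53784500137772), np.float64(-23.421468544672134), np.float64(-93.01600644692677)]
stations y [np.float64(45.43053203822022), np.float64(-24.7870502039761), np.float64(-94.6346605309961)]
(253.9375, 140.0625)
(253.9375, 156.9375)
```

```bash
sed -i 's/(5,130,120),(19,255,255)/(5,110,110),(21,255,255)/' m.py; python3 - <<'E'
from m import *
import pickle
d=pickle.load(open('c0.pkl','rb'));c=d['top']
tools(c,(100,195,400,245),minA=15)
h=cv2.cvtColor(c['image'],cv2.COLOR_RGB2HSV)
print(h[215,230:242].tolist(),h[222,350:360].tolist())
E
```

```text
collar px [235.2 213.7] pos [448.2  36.6  20. ] blob mid [447.9  37.2] yaw -1.714 len 92.0 A 46
collar px [137.4 217. ] pos [431.9 367.1  20. ] blob mid [431.4 369.2] yaw -1.423 len 92.0 A 89
collar px [203.2 228.8] pos [395.6 143.5  20. ] blob mid [402.8 145.8] yaw -2.907 len 72.0 A 29
collar px [354.7 218.8] pos [ 436.9 -368.3   20. ] blob mid [ 429.4 -367.3] yaw -1.665 len 95.0 A 26
collar px [355.  224.8] pos [ 416.7 -369.2   20. ] blob mid [ 425.7 -368.4] yaw -1.675 len 92.0 A 20
[[5, 94, 227], [21, 153, 254], [22, 158, 255], [22, 156, 255], [22, 159, 254], [22, 157, 255], [22, 157, 255], [22, 155, 255], [22, 155, 255], [22, 149, 254], [14, 109, 250], [121, 75, 205]] [[18, 137, 252], [22, 152, 254], [22, 153, 254], [23, 154, 254], [23, 155, 254], [23, 155, 254], [22, 156, 255], [22, 156, 255], [22, 156, 254], [20, 139, 254]]
```

Call:
play_rows(rows=[31.1,-7.9,0,-1.2,31.1,-7.9,12,-1.2,31.1,-7.9,12,-1.2,31.1,-7.9,12,-1.2,31.1,-7.9,12,-1.2,31.1,-7.9,12,-1.2,31.1,-7.9,12,-1.2,31.1,-7.9,12,-1.2,31.1,-7.9,12,-1.2,31.1,-7.9,12,-1.2], gripper=60)

```text
t: 1.15
ee_pos: [427.3, -368.8, 129.9]
tcp_rot: [0.741, 0.671, -0.0, 0.0]
wrist_force: [-0.6, 0.7, -0.5]
gripper_width: 0.77
```

```bash
sed -i 's/(21,255,255)/(24,255,255)/' m.py; cat >> h.py <<'E'
def go(x,y,z,yaw):
    o=env.get_obs();r=R.from_quat(o['tcp_rot']);p=np.array(o['ee_pos'])
    d=r.inv().apply(np.array([x,y,z])-p)/10; gx=r.apply([1,0,0]); a=np.arctan2(gx[1],gx[0])
    t=-((yaw-a+np.pi)%(2*np.pi)-np.pi)
    print('t',round(o['t'],2),'at',p.round(1),'yaw',a.round(3),'q6',o['q'][5].round(2),'w',round(o['gripper_width'],3),'F',o['wrist_force'].round(1),'MOVE cm',d.round(2),'turn',t.round(3))
E
python3 - <<'E'
from m import *
import pickle
d=pickle.load(open('c0.pkl','rb')); tools(d['top'],(100,195,400,245))
c=env.capture('wrist');save('w1.png',c['image'])
tools(c,(0,0,512,384),half=150,minA=200)
go(428,-368,13,1.47)
E
```

```text
collar px [235.5 213.8] pos [447.6  35.8  20. ] blob mid [447.9  37.2] yaw -1.715 len 92.0 A 88
collar px [304.3 215.5] pos [ 445.6 -197.4   20. ] blob mid [ 446.2 -200.6] yaw -1.473 len 42.0 A 40
collar px [137.4 217. ] pos [431.9 367.1  20. ] blob mid [431.4 369.2] yaw -1.423 len 92.0 A 89
collar px [203.2 228.8] pos [395.6 143.5  20. ] blob mid [402.8 145.8] yaw -2.907 len 72.0 A 29
collar px [354.6 221.6] pos [ 427.4 -367.9   20. ] blob mid [ 427.7 -367.1] yaw -1.673 len 95.0 A 90
collar px [258.    6.1] pos [ 441.1 -216.9   20. ] blob mid [ 441.6 -215.2] yaw -0.11 len 31.0 A 354
collar px [256.6 188.8] pos [ 424.9 -365.2   20. ] blob mid [ 424.9 -366.8] yaw -1.711 len 92.0 A 855
collar px [122.2 304.7] pos [ 263.2 -484.6   20. ] blob mid [ 258.9 -489.6] yaw -1.968 len 77.0 A 632
t 1.2 at [ 427.1 -369.1  130.1] yaw 1.471 q6 -0.82 w 0.767 F [ 0.1 -1.   0.6] MOVE cm [ 0.12  0.08 11.71] turn 0.001
```

View pics/w1.png

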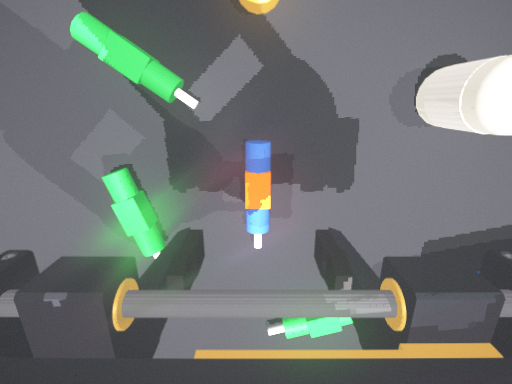

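Wrist view: the blue short tool lies centred between the fingers (collar at (257,189)). The green decoys are well to the side. Going down to grip.

Call:
play_rows(rows=[0.2,0.05,4,0,0.2,0.05,8,0,0.2,0.05,11,0,0.2,0.05,11.7,0,0.2,0.05,11.7,0])

```text
t: 1.7
ee_pos: [427.4, -367.0, 13.2]
tcp_rot: [0.741, 0.671, 0.0, -0.0]
wrist_force: [0.2, 0.0, -0.2]
gripper_width: 0.764
```

Call:
play_rows(rows=[0,0,0,0,0,0,0,0,0,0,0,0,0,0,0,0,0,0,0,0], gripper=255, squeeze=30)

```text
t: 2.2
ee_pos: [428.2, -366.6, 12.9]
tcp_rot: [0.74, 0.673, -0.0, 0.0]
wrist_force: [-0.9, -0.1, 0.5]
gripper_width: 0.332
```

Call:
play_rows(rows=[0,0,-3,0,0,0,-8,0,0,0,-13,0,0,0,-18,0,0,0,-18,0])

```text
t: 2.7
ee_pos: [429.6, -368.1, 199.3]
tcp_rot: [0.74, 0.673, -0.001, 0.006]
wrist_force: [0.3, 0.5, -2.3]
gripper_width: 0.265
```

```bash
python3 - <<'E'
from h import *
go(643.5,-94,210,np.pi)
c=env.capture('wrist');save('w2.png',c['image'])
E
```

```text
t 2.7 at [ 429.6 -368.1  199.3] yaw 1.476 q6 -0.82 w 0.265 F [ 0.3  0.5 -2.3] MOVE cm [29.3  18.7  -1.18] turn -1.666
```

View pics/w2.png

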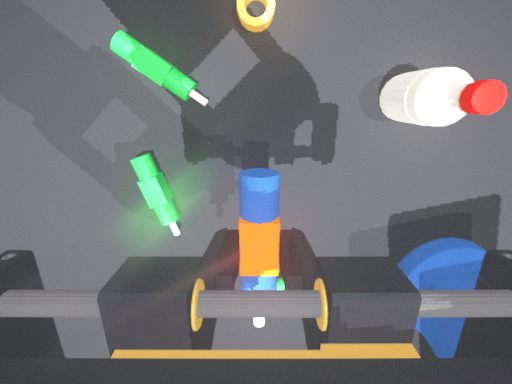

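Wrist view: the short tool is held by its collar (259,248), blue butt at the top (260,172). Checking for height slip and pitch in the grip.

```bash
cat >> h.py <<'E'
def held(c,L,dirn=-1):
    """predict rows of collar-top edges & butt top for nominal grip; print measured"""
    from scipy.optimize import least_squares
    o=env.get_obs();r=R.from_quat(o['tcp_rot']);p=np.array(o['ee_pos'])
    hsv=cv2.cvtColor(c['image'],cv2.COLOR_RGB2HSV)
    u0=int(proj(c,p)[0]); S=slice(u0-5,u0+6)
    blu=cv2.inRange(hsv[:,S],(100,120,50),(125,255,255)).mean(1)>127
    org=cv2.inRange(hsv[:,S],(3,110,90),(24,255,255)).mean(1)>127
    ro=np.nonzero(org[120:290])[0]+120; rb=np.nonzero(blu[100:ro.min()])[0]+100
    obs=np.array([rb.min(),ro.min(),ro.max()+1.])
    def pred(v):
        a,s0,dz=v  # pitch (butt down +), shift along tool, tool centre ahead(+)/behind of TCP (mm down)
        ax=np.array([dirn*np.cos(a),0,-np.sin(a)]); up=np.array([-dirn*np.sin(a)*-1*-1,0,-np.cos(a)])
        up=np.array([dirn*np.sin(a),0,-np.cos(a)])
        return np.array([proj(c,p+r.apply(ax*(s+s0)+up*12+[0,0,dz]))[1] for s in(-45,-18,18)])
    q=least_squares(lambda v:pred(v)-obs,[0,0,0]).x
    print('rows',obs,'nominal',pred([0,0,-1]).round(1),'pitch',np.degrees(q[0]).round(1),'shift',q[1].round(1),'dz',q[2].round(1))
E
python3 - <<'E'
from h import *
c=env.capture('wrist'); held(c,110)
for v in([0,0,0],):
    pass
E
```

```text
rows [168. 224. 276.] nominal [182.3 233.3 292.1] pitch -20.5 shift -15.0 dz -15.1
```

```bash
python3 - <<'E'
from h import *
c=env.capture('wrist'); 
o=env.get_obs();r=R.from_quat(o['tcp_rot']);p=np.array(o['ee_pos'])
print('TCP px',proj(c,p),'cam in tool',r.inv().apply(np.array(c['world_from_camera'])[:3,3]-p).round(1), r.inv().apply(np.array(c['world_from_camera'])[:3,2]).round(3))
def P(a,s0,dz,dirn=-1):
    ax=np.array([dirn*np.cos(a),0,-np.sin(a)]);up=np.array([dirn*np.sin(a),0,-np.cos(a)])
    f=lambda s,h:proj(c,p+r.apply(ax*(s+s0)+up*h+[0,0,dz]))[1].round(0)
    return f(-45,12),f(-18,12),f(18,12),f(65,0)
for a in(-20,-10,0,10,20):
  for dz in(-8,0,8): print(a,dz,P(np.radians(a),0,dz))
c=env.capture('wrist');b=c['image'][140:350,180:340];save('w3.png',b,3.5)
E
```

```text
TCP px [259.28116971 252.42704952] cam in tool [  82.3   -0.6 -135.3] [-0.316  0.002  0.949]
-20 -8 (np.float64(196.0), np.float64(242.0), np.float64(286.0), np.float64(319.0))
-20 0 (np.float64(190.0), np.float64(234.0), np.float64(277.0), np.float64(310.0))
-20 8 (np.float64(184.0), np.float64(226.0), np.float64(269.0), np.float64(302.0))
-10 -8 (np.float64(191.0), np.float64(241.0), np.float64(295.0), np.float64(335.0))
-10 0 (np.float64(185.0), np.float64(233.0), np.float64(285.0), np.float64(325.0))
-10 8 (np.float64(180.0), np.float64(226.0), np.float64(276.0), np.float64(317.0))
0 -8 (np.float64(188.0), np.float64(242.0), np.float64(303.0), np.float64(351.0))
0 0 (np.float64(183.0), np.float64(234.0), np.float64(293.0), np.float64(340.0))
0 8 (np.float64(178.0), np.float64(227.0), np.float64(283.0), np.float64(330.0))
10 -8 (np.float64(189.0), np.float64(243.0), np.float64(310.0), np.float64(367.0))
10 0 (np.float64(184.0), np.float64(235.0), np.float64(299.0), np.float64(355.0))
10 8 (np.float64(179.0), np.float64(228.0), np.float64(289.0), np.float64(343.0))
20 -8 (np.float64(191.0), np.float64(244.0), np.float64(316.0), np.float64(382.0))
20 0 (np.float64(186.0), np.float64(237.0), np.float64(304.0), np.float64(368.0))
20 8 (np.float64(182.0), np.float64(230.0), np.float64(294.0), np.float64(355.0))
```

View pics/w3.png

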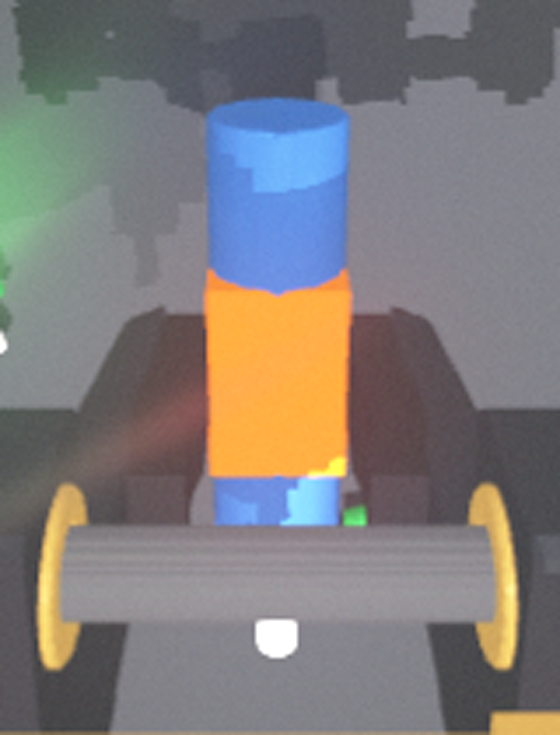

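Refit by eye on the edges: pitch is about -2°, but the tool sits about 11 mm ahead of the TCP, because the fingers had not fully closed when I lifted. I'll set it down and regrip with a longer close.

Call:
play_rows(rows=[0,0,5,0,0,0,10,0,0,0,14,0,0,0,16,0,0,0,17.3,0,0,0,17.3,0])

```text
t: 3.5
ee_pos: [426.7, -365.9, 18.2]
tcp_rot: [0.74, 0.673, -0.0, -0.002]
wrist_force: [-1.8, -0.2, 3.0]
gripper_width: 0.269
```

Call:
play_rows(rows=[0,0,0,0,0,0,0,0,0,0,0,0], gripper=130)

```text
t: 3.8
ee_pos: [428.0, -366.2, 19.0]
tcp_rot: [0.74, 0.673, 0.0, -0.001]
wrist_force: [-0.4, 0.5, 0.2]
gripper_width: 0.491
```

```bash
python3 - <<'E'
from h import *
go(428,-367,13,1.47)
E
```

```text
t 3.8 at [ 428.  -366.2   19. ] yaw 1.476 q6 -0.82 w 0.491 F [-0.4  0.5  0.2] MOVE cm [-0.08  0.01  0.6 ] turn 0.006
```

Call:
play_rows(rows=[0,0,0.6,0,0,0,0.6,0])

```text
t: 4.0
ee_pos: [427.9, -366.1, 12.8]
tcp_rot: [0.74, 0.673, 0.0, -0.001]
wrist_force: [-1.2, 0.8, -0.5]
gripper_width: 0.489
```

Call:
play_rows(rows=[0,0,0,0,0,0,0,0,0,0,0,0,0,0,0,0,0,0,0,0], gripper=255, squeeze=30)

```text
t: 4.5
ee_pos: [428.2, -366.6, 13.8]
tcp_rot: [0.74, 0.673, -0.0, 0.0]
wrist_force: [0.4, -0.3, 0.2]
gripper_width: 0.271
```

Call:
play_rows(rows=[0,0,-2,0,0,0,-7,0,0,0,-12,0,0,0,-17,0,0,0,-20,0,0,0,-20,0])

```text
t: 5.1
ee_pos: [429.1, -367.5, 218.1]
tcp_rot: [0.74, 0.673, -0.0, 0.004]
wrist_force: [0.7, 0.3, -1.5]
gripper_width: 0.268
```

```bash
cat >> h.py <<'E'
def held2(c):
    o=env.get_obs();r=R.from_quat(o['tcp_rot']);p=np.array(o['ee_pos'])
    hsv=cv2.cvtColor(c['image'],cv2.COLOR_RGB2HSV); u0=int(proj(c,p)[0]); S=slice(u0-4,u0+5)
    org=cv2.inRange(hsv[:,S],(3,110,90),(26,255,255)).mean(1)>127
    ro=np.nonzero(org[120:330])[0]+120
    f=lambda a,dz,s:proj(c,p+r.apply(np.array([-np.cos(a),0,-np.sin(a)])*s+np.array([-np.sin(a),0,-np.cos(a)])*12+[0,0,dz]))[1].round(0)
    print('collar rows',ro.min(),ro.max()+1,'pred a,dz:',[((a,dz),f(np.radians(a),dz,-18),f(np.radians(a),dz,18)) for a in(-10,0,10,35) for dz in(-2,6)])
E
python3 - <<'E'
from h import *
held2(env.capture('wrist')); go(633,-94,230,np.pi)
E
```

```text
collar rows 233 290 pred a,dz: [((-10, -2), np.float64(233.0), np.float64(285.0)), ((-10, 6), np.float64(226.0), np.float64(276.0)), ((0, -2), np.float64(234.0), np.float64(293.0)), ((0, 6), np.float64(227.0), np.float64(283.0)), ((10, -2), np.float64(235.0), np.float64(299.0)), ((10, 6), np.float64(228.0), np.float64(289.0)), ((35, -2), np.float64(240.0), np.float64(309.0)), ((35, 6), np.float64(233.0), np.float64(298.0))]
t 5.15 at [ 428.4 -366.7  215.1] yaw 1.476 q6 -0.82 w 0.27 F [ 0.2  0.4 -1.7] MOVE cm [29.09 17.78 -1.52] turn -1.666
```

Call:
play_rows(rows=[29.0,17.35,0,-1.666,29.0,17.35,0,-1.666,29.0,17.35,0,-1.666,29.0,17.35,0,-1.666,29.0,17.35,0,-1.666,29.0,17.35,0,-1.666,29.0,17.35,2,-1.666,29.0,17.35,2,-1.666,29.0,17.35,2,-1.666,29.0,17.35,2,-1.666,29.0,17.35,2,-1.666,29.0,17.35,2,-1.666])

```text
t: 6.35
ee_pos: [627.8, -94.1, 191.4]
tcp_rot: [-0.001, 1.0, 0.001, -0.002]
wrist_force: [-1.3, -0.2, -1.4]
gripper_width: 0.269
```

```bash
python3 - <<'E'
from h import *
go(628.6,-94,145,np.pi)
c=env.capture('wrist'); held2(c); im=c['image'].copy()
s,co=np.sin(np.radians(35)),np.cos(np.radians(35)); ex=np.array([co,0,s]);ez=np.array([-s,0,co])
O=np.array([643.5,-24,95.])
for y in(-70,0,70):
    for x in(-30,30):
        for dy in(-9.8,9.8):
            q=proj(c,O+ex*x+ez*22+[0,y+dy,0]); cv2.circle(im,(int(q[0]),int(q[1])),2,(255,0,255),-1)
for x in(-39,39):
    for y in(-118,118):
        q=proj(c,O+ex*x+[0,y,0]); cv2.circle(im,(int(q[0]),int(q[1])),3,(255,0,0),-1)
save('w4.png',im,1.56)
E
```

```text
t 6.35 at [627.8 -94.1 191.4] yaw -3.139 q6 -1.91 w 0.269 F [-1.3 -0.2 -1.4] MOVE cm [-0.1   0.    4.64] turn 0.002
collar rows 233 290 pred a,dz: [((-10, -2), np.float64(238.0), np.float64(290.0)), ((-10, 6), np.float64(230.0), np.float64(281.0)), ((0, -2), np.float64(238.0), np.float64(298.0)), ((0, 6), np.float64(231.0), np.float64(288.0)), ((10, -2), np.float64(239.0), np.float64(305.0)), ((10, 6), np.float64(232.0), np.float64(294.0)), ((35, -2), np.float64(244.0), np.float64(315.0)), ((35, 6), np.float64(237.0), np.float64(304.0))]
```

View pics/w4.png

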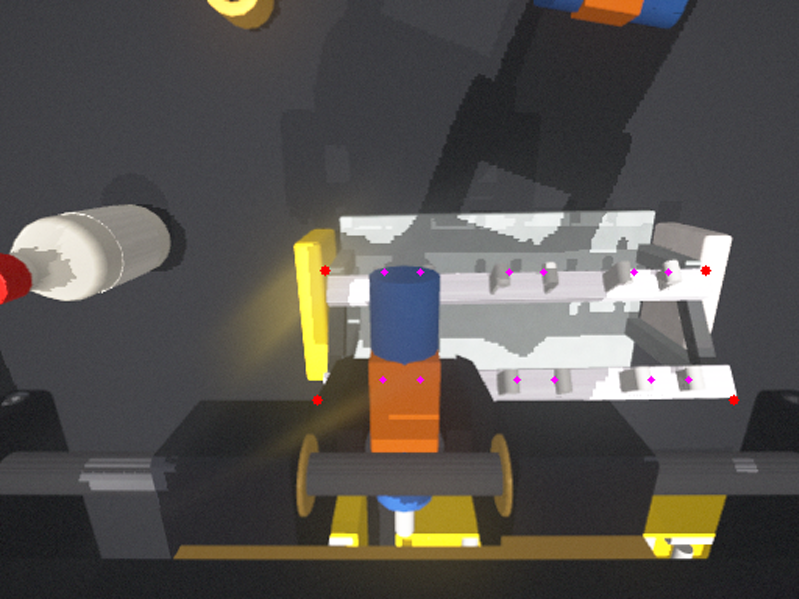

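Overlay: the predicted noses (magenta) fall on the actual clips within about 2 mm (e.g. station1 around (526,272) and (535,380)), so the rail estimate holds. Going down, then loosening the grip so the tool pivots on the upper clip.

Call:
play_rows(rows=[-0.05,0,2,0.0,-0.05,0,4,0,-0.05,0,4.6,0,-0.05,0,4.6,0])

```text
t: 6.8
ee_pos: [628.5, -94.2, 146.5]
tcp_rot: [0.001, 1.0, 0.0, -0.001]
wrist_force: [-0.3, -0.2, -0.3]
gripper_width: 0.269
```

Call:
play_rows(rows=[0,0,0.2,0,0,0,0.5,0,0,0,0.8,0,0,0,1.0,0,0,0,1.0,0], squeeze=4)

```text
t: 7.3
ee_pos: [628.9, -94.2, 137.7]
tcp_rot: [-0.0, 1.0, 0.0, -0.0]
wrist_force: [0.3, 1.9, -1.3]
gripper_width: 0.27
```

```bash
python3 - <<'E'
from h import *
go(628.6,-94,117,np.pi)
c=env.capture('wrist'); held2(c); save('w5.png',c['image'][100:384,150:400],2.0)
E
```

```text
t 7.3 at [628.9 -94.2 137.7] yaw -3.141 q6 -1.91 w 0.27 F [ 0.3  1.9 -1.3] MOVE cm [0.03 0.02 2.07] turn 0.0
collar rows 230 290 pred a,dz: [((-10, -2), np.float64(237.0), np.float64(290.0)), ((-10, 6), np.float64(230.0), np.float64(280.0)), ((0, -2), np.float64(238.0), np.float64(297.0)), ((0, 6), np.float64(230.0), np.float64(288.0)), ((10, -2), np.float64(239.0), np.float64(304.0)), ((10, 6), np.float64(231.0), np.float64(294.0)), ((35, -2), np.float64(243.0), np.float64(314.0)), ((35, 6), np.float64(236.0), np.float64(303.0))]
```

View pics/w5.png

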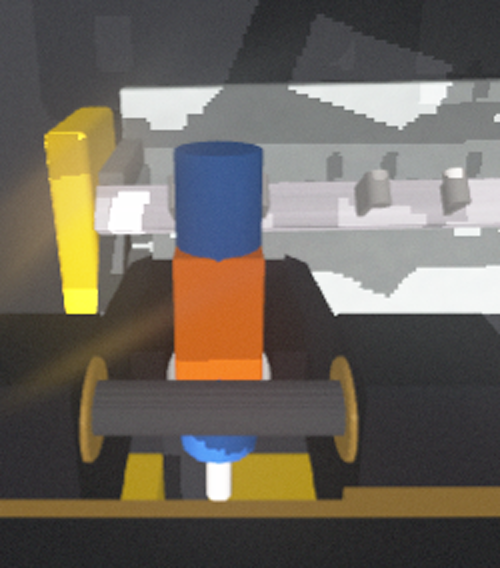

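The tool is still level, and its upper handle end is about to touch the upper clip (seen beside the collar at y≈365). Continuing down.

Call:
play_rows(rows=[0,0,0.3,0,0,0,0.6,0,0,0,0.9,0,0,0,1.0,0])

```text
t: 7.75
ee_pos: [628.9, -94.2, 127.3]
tcp_rot: [-0.0, 1.0, 0.0, -0.0]
wrist_force: [0.5, 1.6, -0.3]
gripper_width: 0.272
```

Call:
play_rows(rows=[0,0,0.3,0,0,0,0.6,0,0,0,0.9,0,0,0,1.0,0])

```text
t: 8.15
ee_pos: [628.8, -94.2, 117.3]
tcp_rot: [-0.0, 1.0, 0.0, -0.0]
wrist_force: [-0.7, 1.9, 3.0]
gripper_width: 0.273
```

```bash
cat >> h.py <<'E'
def pitch(c):
    o=env.get_obs();r=R.from_quat(o['tcp_rot']);p=np.array(o['ee_pos'])
    hsv=cv2.cvtColor(c['image'],cv2.COLOR_RGB2HSV); u0=int(proj(c,p)[0]); S=slice(u0-4,u0+5)
    org=cv2.inRange(hsv[:,S],(3,110,60),(26,255,255)).mean(1)>127; blu=cv2.inRange(hsv[:,S],(100,120,30),(125,255,255)).mean(1)>127
    ro=np.nonzero(org[100:330])[0]+100; rb=np.nonzero(blu[60:ro.min()])[0]+60; re=np.nonzero(blu[ro.max():])[0]+ro.max()
    wh=lambda row,m:int((cv2.inRange(hsv[row],(3,110,60) if m else (100,120,30),(26,255,255) if m else (125,255,255))[u0-60:u0+60]>0).sum())
    print('butt',rb.min(),'collar',ro.min(),ro.max()+1,'blue after',(re.min(),re.max()) if len(re) else None,'widths butt/collar',wh(rb.min()+12,0),wh(ro.min()+3,1),wh(ro.max()-2,1))
    a=np.radians
    for an in(0,10,20,30,35,40):
        for dz in(-4,0,4):
            f=lambda s,h:proj(c,p+r.apply(np.array([-np.cos(a(an)),0,-np.sin(a(an))])*s+np.array([-np.sin(a(an)),0,-np.cos(a(an))])*h+[0,0,dz]))[1].round(0)
            print(an,dz,'butt face far',f(-45,-12),'top',f(-45,12),'collar',f(-18,12),f(18,12),'end',f(45,12))
E
python3 - <<'E'
from h import *
go(628.6,-94,117,np.pi)
c=env.capture('wrist'); pitch(c)
E
```

```text
t 8.15 at [628.8 -94.2 117.3] yaw -3.141 q6 -1.91 w 0.273 F [-0.7  1.9  3. ] MOVE cm [0.02 0.02 0.03] turn 0.0Traceback (most recent call last):
  File "<stdin>", line 3, in <module>
  File "h.py", line 55, in pitch
    print('butt',rb.min(),'collar',ro.min(),ro.max()+1,'blue after',(re.min(),re.max()) if len(re) else None,'widths butt/collar',wh(rb.min()+12,0),wh(ro.min()+3,1),wh(ro.max()-2,1))
                                                                                                                                  ~~^^^^^^^^^^^^^^^
  File "h.py", line 54, in <lambda>
    wh=lambda row,m:int((cv2.inRange(hsv[row],(3,110,60) if m else (100,120,30),(26,255,255) if m else (125,255,255))[u0-60:u0+60]>0).sum())
                         ~~~~~~~~~~~^^^^^^^^^^^^^^^^^^^^^^^^^^^^^^^^^^^^^^^^^^^^^^^^^^^^^^^^^^^^^^^^^^^^^^^^^^^^^^^^^
cv2.error: OpenCV(4.12.0) /io/opencv/modules/core/src/arithm.cpp:2051: error: (-209:Sizes of input arguments do not match) The lower boundary is neither an array of the same size and same type as src, nor a scalar in function 'inRange'
```

```bash
sed -i "s/inRange(hsv\[row\],/inRange(hsv[row:row+1],/; s/\[u0-60:u0+60\]>0/[:,u0-60:u0+60]>0/" h.py
python3 - <<'E'
from h import *
c=env.capture('wrist'); save('w6.png',c['image'][100:384,130:400],2.0);pitch(c)
c=env.capture('side'); save('s6.png',c['image'])
E
```

```text
butt 172 collar 217 284 blue after (np.int64(285), np.int64(342)) widths butt/collar 36 43 54
0 -4 butt face far 173.0 top 187.0 collar 239.0 300.0 end 339.0
0 0 butt face far 172.0 top 184.0 collar 236.0 295.0 end 333.0
0 4 butt face far 170.0 top 182.0 collar 232.0 290.0 end 328.0
10 -4 butt face far 168.0 top 187.0 collar 240.0 307.0 end 353.0
10 0 butt face far 166.0 top 185.0 collar 237.0 301.0 end 347.0
10 4 butt face far 164.0 top 183.0 collar 233.0 296.0 end 341.0
20 -4 butt face far 165.0 top 190.0 collar 242.0 312.0 end 365.0
20 0 butt face far 163.0 top 188.0 collar 238.0 306.0 end 358.0
20 4 butt face far 162.0 top 185.0 collar 235.0 301.0 end 352.0
30 -4 butt face far 165.0 top 194.0 collar 244.0 316.0 end 375.0
30 0 butt face far 163.0 top 192.0 collar 240.0 310.0 end 367.0
30 4 butt face far 162.0 top 190.0 collar 237.0 305.0 end 360.0
35 -4 butt face far 166.0 top 197.0 collar 245.0 317.0 end 378.0
35 0 butt face far 164.0 top 195.0 collar 241.0 311.0 end 371.0
35 4 butt face far 163.0 top 193.0 collar 238.0 306.0 end 363.0
40 -4 butt face far 167.0 top 200.0 collar 246.0 318.0 end 381.0
40 0 butt face far 166.0 top 198.0 collar 242.0 312.0 end 373.0
40 4 butt face far 164.0 top 196.0 collar 239.0 306.0 end 365.0
```

View pics/w6.png

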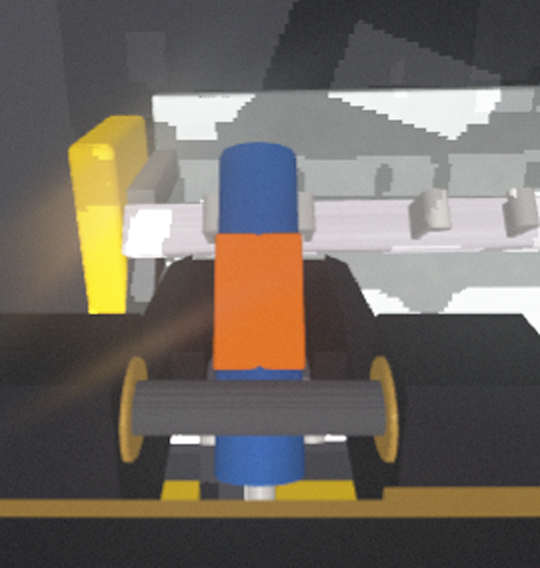

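```bash
cat >> h.py <<'E'
s35,c35=np.sin(np.radians(35)),np.cos(np.radians(35)); EX=np.array([c35,0,s35]);EZ=np.array([-s35,0,c35]);O=np.array([643.5,-24,95.])
def rx(c,uv,h):
    P=onplane(c,uv,O+EZ*h,EZ)-O; return (P@EX).round(1),P[1].round(1)
E
python3 - <<'E'
from h import *
c=env.capture('wrist')
for h in(38,34,30,24): print(h,rx(c,(260,217),h),rx(c,(260,284),h))
# lower noses of station1 in crop px
for u,v in((432,197),(432,237),(518,192),(518,233)): print(rx(c,(130+u/2,100+v/2),22))
for v in(207,254):print('bar edge',rx(c,(130+350/2,100+v/2),0))
E
```

```text
38 (np.float64(-18.3), np.float64(-68.9)) (np.float64(16.4), np.float64(-69.0))
34 (np.float64(-19.1), np.float64(-68.9)) (np.float64(16.6), np.float64(-68.9))
30 (np.float64(-19.9), np.float64(-68.9)) (np.float64(16.8), np.float64(-68.9))
24 (np.float64(-21.0), np.float64(-68.8)) (np.float64(17.0), np.float64(-68.9))
(np.float64(-33.1), np.float64(-15.5))
(np.float64(-20.5), np.float64(-16.7))
(np.float64(-34.7), np.float64(11.5))
(np.float64(-21.7), np.float64(9.7))
bar edge (np.float64(-35.3), np.float64(-37.2))
bar edge (np.float64(-18.8), np.float64(-38.0))
```

View: the tool has pivoted to the slope, with both clip pairs straddling the handle centrally in y (lower noses at x≈211 and 305, handle centre at 258). Comparing it with the clips in the same image, it sits about 3-4 mm downhill, so I shift it up and then press along -z of the rail.

Call:
play_rows(rows=[0,0,0,0,0,0,0,0,-0.15,0,-0.1,0,-0.3,0,-0.2,0,-0.3,0,-0.2,0], squeeze=25)

```text
t: 8.85
ee_pos: [632.1, -94.3, 119.9]
tcp_rot: [-0.0, 1.0, -0.0, 0.0]
wrist_force: [-1.2, 1.6, -0.4]
gripper_width: 0.271
```

Call:
play_rows(rows=[-0.14,0,0.2,0,-0.29,0,0.41,0,-0.43,0,0.61,0,-0.57,0,0.82,0,-0.57,0,0.82,0])

```text
t: 9.35
ee_pos: [638.0, -94.5, 111.5]
tcp_rot: [-0.0, 1.0, -0.0, 0.001]
wrist_force: [-0.3, 1.2, 1.0]
gripper_width: 0.269
```

```bash
cat >> h.py <<'E'
def crows(c):
    o=env.get_obs();p=np.array(o['ee_pos']);hsv=cv2.cvtColor(c['image'],cv2.COLOR_RGB2HSV); u0=int(proj(c,p)[0]); S=slice(u0-4,u0+5)
    org=cv2.inRange(hsv[:,S],(3,110,60),(26,255,255)).mean(1)>127; ro=np.nonzero(org[100:330])[0]+100
    d=p-O; print('F',o['wrist_force'].round(1),'tcp rail x,y,z',(d@EX).round(1),d[1].round(1),(d@EZ).round(1),'collar rows',ro.min(),ro.max()+1)
    for h in(38,31,24): print(h,rx(c,(u0,ro.min()),h),rx(c,(u0,ro.max()+1),h))
E
python3 - <<'E'
from h import *
crows(env.capture('wrist'))
E
```

```text
F [-0.7  0.2  0.5] tcp rail x,y,z 5.0 -70.4 16.7 collar rows 217 284
38 (np.float64(-12.1), np.float64(-70.7)) (np.float64(20.2), np.float64(-70.6))
31 (np.float64(-13.5), np.float64(-70.8)) (np.float64(20.5), np.float64(-70.7))
24 (np.float64(-14.8), np.float64(-70.8)) (np.float64(20.8), np.float64(-70.7))
```

Call:
play_rows(rows=[-0.14,0,0.2,0,-0.2,0,0.29,0,-0.29,0,0.41,0,-0.29,0,0.41,0])

```text
t: 9.8
ee_pos: [640.2, -94.3, 107.8]
tcp_rot: [-0.0, 1.0, -0.0, -0.0]
wrist_force: [-4.1, 1.4, 5.2]
gripper_width: 0.27
```

Call:
play_rows(rows=[-0.06,0,0.08,0,-0.12,0,0.16,0,-0.17,0,0.25,0,-0.17,0,0.25,0])

```text
t: 10.2
ee_pos: [640.4, -94.3, 107.6]
tcp_rot: [-0.0, 1.0, -0.0, -0.002]
wrist_force: [-19.1, 2.0, 25.0]
gripper_width: 0.273
```

```bash
python3 - <<'E'
from h import *
crows(env.capture('wrist'))
E
```

```text
F [-18.8   2.9  24.7] tcp rail x,y,z 4.7 -70.3 12.1 collar rows 217 284
38 (np.float64(-11.4), np.float64(-70.5)) (np.float64(19.8), np.float64(-70.4))
31 (np.float64(-12.8), np.float64(-70.6)) (np.float64(20.0), np.float64(-70.5))
24 (np.float64(-14.2), np.float64(-70.6)) (np.float64(20.3), np.float64(-70.5))
```

Fully seated: hard stop at TCP rail z of about 12 mm, force up to 31 N after the snap. Releasing with a limited opening and withdrawing square to the face.

Call:
play_rows(rows=[0.17,0,-0.25,0,0.17,0,-0.25,0])

```text
t: 10.45
ee_pos: [640.3, -94.3, 107.8]
tcp_rot: [-0.0, 1.0, 0.0, -0.0]
wrist_force: [-5.3, 1.0, 6.3]
gripper_width: 0.267
```

Call:
play_rows(rows=[0,0,0,0,0,0,0,0,0,0,0,0], gripper=140)

```text
t: 10.75
ee_pos: [640.7, -94.4, 107.1]
tcp_rot: [-0.0, 1.0, -0.0, 0.0]
wrist_force: [0.4, 0.5, -0.7]
gripper_width: 0.449
```

Call:
play_rows(rows=[0.57,0,-0.82,0,1.4,0,-2,0,2.8,0,-4,0,2.8,0,-8,0,2.8,0,-10,0,2.8,0,-10,0])

```text
t: 11.35
ee_pos: [613.0, -94.6, 211.7]
tcp_rot: [-0.0, 1.0, -0.001, 0.003]
wrist_force: [-0.1, 0.5, -0.3]
gripper_width: 0.451
```

```bash
python3 - <<'E'
from m import *
c=env.capture('wrist'); save('w7.png',c['image'])
hsv=cv2.cvtColor(c['image'],cv2.COLOR_RGB2HSV)
q=proj(c,O+EZ*24+[0,-70,0]); print('exp collar',q)
org=cv2.inRange(hsv,(3,110,60),(26,255,255)); n,l,s,ce=cv2.connectedComponentsWithStats(org)
for i in range(1,n):
    if s[i,4]>200:
        x,y,w,h,a=s[i]; print(s[i],ce[i].round(1),rx(c,(ce[i][0],y),24),rx(c,(ce[i][0],y+h),24))
go(447.8,36.5,120,-1.714+np.pi)
E
```

```text
exp collar [258.96922925 212.77412973]
[139   0  44  36 422] [170.   21.6] (np.float64(-259.3), np.float64(-177.0)) (np.float64(-205.1), np.float64(-171.8))
[146   0  23  23 315] [155.2   9. ] (np.float64(-259.4), np.float64(-194.8)) (np.float64(-224.1), np.float64(-190.8))
[ 359    0   48   34 1144] [384.3  16. ] (np.float64(-259.4), np.float64(79.9)) (np.float64(-208.1), np.float64(73.1))
[453   0  49  13 398] [470.5   6.3] (np.float64(-260.2), np.float64(183.9)) (np.float64(-239.9), np.float64(179.3))
[195 153  25  78 628] [210.8 176.7] (np.float64(-60.0), np.float64(-117.7)) (np.float64(16.9), np.float64(-113.8))
[247 198  26  38 950] [259.8 216.3] (np.float64(-14.1), np.float64(-69.3)) (np.float64(21.3), np.float64(-69.3))
[161 278  19  54 516] [168.2 305.1] (np.float64(57.7), np.float64(-148.7)) (np.float64(100.1), np.float64(-144.7))
[339 279  19  53 496] [349.6 305.3] (np.float64(58.3), np.float64(8.5)) (np.float64(99.8), np.float64(4.8))
[ 142  317  324   46 4972] [311.5 346.2] (np.float64(88.5), np.float64(-26.0)) (np.float64(122.4), np.float64(-27.8))
[ 255  317   71   20 1169] [289.  326.1] (np.float64(88.5), np.float64(-44.8)) (np.float64(103.6), np.float64(-45.3))
t 11.4 at [612.4 -94.4 209.2] yaw -3.141 q6 -1.91 w 0.451 F [-0.1 -0.5 -0.6] MOVE cm [16.49 13.1   8.85] turn 1.714
```

Short is clipped in: collar from -14 to +21 in rail x, ±18 about the seated position, at the seated height. Next is the medium.

Call:
play_rows(rows=[18.05,46.2,0,1.42,18.05,46.2,0,1.42,18.05,46.2,0,1.42,18.05,46.2,0,1.42,18.05,46.2,0,1.42,18.05,46.2,0,1.42,18.05,46.2,5,1.42,18.05,46.2,9,1.42,18.05,46.2,9,1.42,18.05,46.2,9,1.42,18.05,46.2,9,1.42,18.05,46.2,9,1.42], gripper=80)

```text
t: 12.6
ee_pos: [428.3, 369.7, 113.9]
tcp_rot: [0.65, 0.76, -0.003, -0.001]
wrist_force: [0.2, 0.0, 0.4]
gripper_width: 0.686
```

```bash
python3 - <<'E'
from m import *
c=env.capture('wrist'); save('w8.png',c['image'])
tools(c,(100,60,420,330),half=150,minA=300)
go(432,368,13,1.719)
E
```

```text
collar px [262.1 200.7] pos [430.6 367.3  20. ] blob mid [429.7 371.8] yaw -1.442 len 83.0 A 1011
collar px [134.5 303.8] pos [318.1 233.9  20. ] blob mid [315.3 226.8] yaw -1.679 len 72.0 A 541
collar px [382.3 302.7] pos [570.5 276.2  20. ] blob mid [575.7 268.9] yaw -1.173 len 71.0 A 493
t 12.65 at [429.9 368.3 115.3] yaw 1.725 q6 0.35 w 0.686 F [-0.5 -0.9 -0.4] MOVE cm [-0.05  0.25 10.23] turn 0.006
```

Call:
play_rows(rows=[0,0.2,4,0.006,0,0.2,8,0.006,0,0.2,10,0.006,0,0.2,10.2,0.006,0,0.2,10.2,0.006])

```text
t: 13.15
ee_pos: [434.5, 367.2, 15.9]
tcp_rot: [0.654, 0.756, 0.0, 0.0]
wrist_force: [-0.1, 0.1, 0.5]
gripper_width: 0.688
```

Call:
play_rows(rows=[0,0,0,0,0,0,0,0,0,0,0,0,0,0,0,0,0,0,0,0,0,0,0,0,0,0,0,0], gripper=255, squeeze=30)

```text
t: 13.85
ee_pos: [433.6, 367.9, 15.7]
tcp_rot: [0.654, 0.757, -0.0, -0.0]
wrist_force: [-2.4, -1.1, 5.3]
gripper_width: 0.272
```

Call:
play_rows(rows=[0,0,-2,0,0,0,-7,0,0,0,-12,0,0,0,-17,0,0,0,-20,0,0,0,-20,0])

```text
t: 14.45
ee_pos: [435.2, 368.7, 219.6]
tcp_rot: [0.654, 0.757, 0.004, 0.002]
wrist_force: [0.9, 0.1, -2.6]
gripper_width: 0.27
```

```bash
python3 - <<'E'
from h import *
held2(env.capture('wrist')); go(630,-24.2,195,np.pi)
E
```

```text
collar rows 232 289 pred a,dz: [((-10, -2), np.float64(235.0), np.float64(287.0)), ((-10, 6), np.float64(228.0), np.float64(278.0)), ((0, -2), np.float64(236.0), np.float64(295.0)), ((0, 6), np.float64(229.0), np.float64(285.0)), ((10, -2), np.float64(237.0), np.float64(301.0)), ((10, 6), np.float64(230.0), np.float64(291.0)), ((35, -2), np.float64(241.0), np.float64(311.0)), ((35, 6), np.float64(235.0), np.float64(300.0))]
t 14.5 at [434.3 368.2 216.6] yaw 1.716 q6 0.35 w 0.27 F [ 0.  -0.8 -2.6] MOVE cm [-41.66  13.68   2.16] turn -1.426
```

Call:
play_rows(rows=[-41.7,13.9,0,-1.426,-41.7,13.9,0,-1.426,-41.7,13.9,0,-1.426,-41.7,13.9,0,-1.426,-41.7,13.9,0,-1.426,-41.7,13.9,0,-1.426,-41.7,13.9,0,-1.426,-41.7,13.9,1,-1.426,-41.7,13.9,2.1,-1.426,-41.7,13.9,2.1,-1.426,-41.7,13.9,2.1,-1.426,-41.7,13.9,2.1,-1.426])

```text
t: 15.7
ee_pos: [631.1, -24.2, 192.6]
tcp_rot: [0.002, 1.0, 0.001, -0.002]
wrist_force: [0.3, 0.8, -2.0]
gripper_width: 0.27
```

```bash
python3 - <<'E'
from h import *
go(632,-24.2,148,np.pi); held2(env.capture('wrist'))
E
```

```text
t 15.7 at [631.1 -24.2 192.6] yaw 3.138 q6 -1.79 w 0.27 F [ 0.3  0.8 -2. ] MOVE cm [-0.11 -0.    4.46] turn -0.003
collar rows 232 289 pred a,dz: [((-10, -2), np.float64(238.0), np.float64(291.0)), ((-10, 6), np.float64(230.0), np.float64(281.0)), ((0, -2), np.float64(238.0), np.float64(298.0)), ((0, 6), np.float64(231.0), np.float64(288.0)), ((10, -2), np.float64(239.0), np.float64(305.0)), ((10, 6), np.float64(232.0), np.float64(295.0)), ((35, -2), np.float64(244.0), np.float64(315.0)), ((35, 6), np.float64(237.0), np.float64(304.0))]
```

Call:
play_rows(rows=[-0.05,0,2,0,-0.05,0,4,0,-0.05,0,4.6,0,-0.05,0,4.6,0])

```text
t: 16.15
ee_pos: [631.7, -23.5, 148.0]
tcp_rot: [-0.0, 1.0, 0.0, -0.001]
wrist_force: [-0.1, -0.3, -0.7]
gripper_width: 0.274
```

Call:
play_rows(rows=[0,0,0.3,0,0,0,0.6,0,0,0,0.9,0,0,0,1.2,0,0,0,1.5,0,0,0,1.8,0,0,0,2.1,0,0,0,2.4,0,0,0,2.7,0,0,0,2.7,0], squeeze=4)

```text
t: 17.15
ee_pos: [632.1, -24.4, 121.0]
tcp_rot: [-0.0, 1.0, 0.0, -0.0]
wrist_force: [-0.2, 2.1, -2.3]
gripper_width: 0.27
```

```bash
python3 - <<'E'
from h import *
go(632,-24.2,119.5,np.pi); crows(env.capture('wrist'))
E
```

```text
t 17.15 at [632.1 -24.4 121. ] yaw -3.141 q6 -1.8 w 0.27 F [-0.2  2.1 -2.3] MOVE cm [0.01 0.02 0.15] turn 0.0
F [ 0.6  2.9 -0.9] tcp rail x,y,z 5.6 -0.4 27.9 collar rows 217 284
38 (np.float64(-13.7), np.float64(-0.7)) (np.float64(21.2), np.float64(-0.7))
31 (np.float64(-15.1), np.float64(-0.8)) (np.float64(21.5), np.float64(-0.7))
24 (np.float64(-16.5), np.float64(-0.8)) (np.float64(21.8), np.float64(-0.7))
```

Call:
play_rows(rows=[0,0,0,0,0,0,0,0,-0.14,0,0.2,0,-0.29,0,0.41,0,-0.43,0,0.61,0,-0.57,0,0.82,0,-0.69,0,0.98,0,-0.8,0,1.15,0,-0.86,0,1.23,0,-0.86,0,1.23,0], squeeze=25)

```text
t: 18.2
ee_pos: [639.9, -24.5, 109.9]
tcp_rot: [-0.0, 1.0, -0.0, -0.001]
wrist_force: [-10.9, 1.5, 10.3]
gripper_width: 0.273
```

Call:
play_rows(rows=[-0.06,0,0.08,0,-0.12,0,0.16,0,-0.17,0,0.25,0,-0.17,0,0.25,0])

```text
t: 18.6
ee_pos: [640.4, -24.6, 109.5]
tcp_rot: [-0.0, 1.0, -0.0, -0.002]
wrist_force: [-23.2, 1.6, 27.7]
gripper_width: 0.274
```

```bash
python3 - <<'E'
from h import *
crows(env.capture('wrist'))
E
```

```text
F [-23.3   1.8  27.1] tcp rail x,y,z 5.8 -0.6 13.7 collar rows 216 283
38 (np.float64(-11.1), np.float64(-0.8)) (np.float64(20.5), np.float64(-0.7))
31 (np.float64(-12.6), np.float64(-0.8)) (np.float64(20.7), np.float64(-0.7))
24 (np.float64(-14.0), np.float64(-0.9)) (np.float64(21.0), np.float64(-0.8))
```

Hard stop at TCP rail z of 13.7 mm. I picked this one with the TCP 2 mm higher, so that agrees, and the collar sits exactly as the short's does. Releasing.

Call:
play_rows(rows=[0.17,0,-0.25,0,0.17,0,-0.25,0])

```text
t: 18.85
ee_pos: [640.3, -24.5, 109.7]
tcp_rot: [-0.0, 1.0, -0.0, -0.0]
wrist_force: [-8.4, 2.1, 8.6]
gripper_width: 0.266
```

Call:
play_rows(rows=[0,0,0,0,0,0,0,0,0,0,0,0], gripper=140)

```text
t: 19.15
ee_pos: [641.1, -24.8, 108.8]
tcp_rot: [-0.0, 1.0, -0.0, 0.0]
wrist_force: [0.6, 0.2, -0.1]
gripper_width: 0.455
```

Call:
play_rows(rows=[0.57,0,-0.82,0,1.4,0,-2,0,2.8,0,-4,0,2.8,0,-8,0,2.8,0,-10,0,2.8,0,-10,0])

```text
t: 19.75
ee_pos: [613.3, -24.8, 213.4]
tcp_rot: [-0.0, 1.0, -0.001, 0.004]
wrist_force: [-0.2, -0.0, -0.0]
gripper_width: 0.45
```

```bash
python3 - <<'E'
from m import *
c=env.capture('wrist')
hsv=cv2.cvtColor(c['image'],cv2.COLOR_RGB2HSV)
org=cv2.inRange(hsv,(3,110,60),(26,255,255)); n,l,s,ce=cv2.connectedComponentsWithStats(org)
for i in range(1,n):
    if s[i,4]>200 and 150<ce[i][1]<270:
        x,y,w,h,a=s[i]; print(s[i],ce[i].round(1),rx(c,(ce[i][0],y),24),rx(c,(ce[i][0],y+h),24))
go(447.8,36.5,115,-1.714+np.pi)
E
```

```text
[132 153  35  29 421] [153.6 163. ] (np.float64(-59.3), np.float64(-104.9)) (np.float64(-29.0), np.float64(-101.5))
[495 188  17  42 444] [504.8 205. ] (np.float64(-23.3), np.float64(235.7)) (np.float64(17.0), np.float64(225.5))
[ 171  197   32   38 1108] [187.  215.5] (np.float64(-14.1), np.float64(-68.2)) (np.float64(21.6), np.float64(-65.5))
[247 197  26  38 950] [259.6 215.6] (np.float64(-14.2), np.float64(0.5)) (np.float64(21.5), np.float64(0.5))
t 19.8 at [612.7 -24.6 210.9] yaw -3.141 q6 -1.8 w 0.456 F [ 0.6  0.2 -1.1] MOVE cm [16.52  6.12  9.53] turn 1.714
```

Both seated identically. Now the long one.

Call:
play_rows(rows=[16.5,6.1,0,1.714,16.5,6.1,0,1.714,16.5,6.1,0,1.714,16.5,6.1,2,1.714,16.5,6.1,4,1.714,16.5,6.1,6,1.714,16.5,6.1,8,1.714,16.5,6.1,9.5,1.714,16.5,6.1,9.5,1.714,16.5,6.1,9.5,1.714,16.5,6.1,9.5,1.714,16.5,6.1,9.5,1.714], gripper=80)

```text
t: 21.0
ee_pos: [446.7, 36.5, 113.1]
tcp_rot: [0.757, 0.653, -0.001, -0.001]
wrist_force: [-0.6, 0.3, 0.2]
gripper_width: 0.688
```

```bash
python3 - <<'E'
from m import *
c=env.capture('wrist'); save('w9.png',c['image'])
tools(c,(100,60,420,330),half=150,minA=300)
go(447.8,36.5,13,1.4276)
E
```

```text
collar px [187.1  88.9] pos [403.4 135.5  20. ] blob mid [402.6 135.9] yaw -3.093 len 76.0 A 3550
collar px [258.5 198.2] pos [445.5  36.7  20. ] blob mid [445.5  35.7] yaw -1.726 len 95.0 A 1076
collar px [133.5 304.7] pos [300.8 -60.   20. ] blob mid [296.5 -65. ] yaw -1.993 len 71.0 A 582
collar px [384.3 304.5] pos [556.3 -97.3  20. ] blob mid [ 559.  -103.5] yaw -1.441 len 71.0 A 602
t 21.05 at [446.7  36.5 113.2] yaw 1.422 q6 -0.03 w 0.685 F [ 0.4 -0.5 -0.3] MOVE cm [1.000e-02 1.300e-01 1.002e+01] turn -0.006
```

View pics/w9.png

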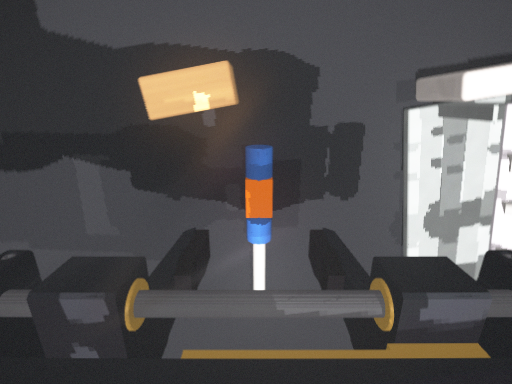

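The long tool is centred between the fingers (collar (258,198)), and the wood block at (190,90) is clear.

Call:
play_rows(rows=[0,0.05,4,0,0,0.05,8,0,0,0.05,9.7,0,0,0.05,9.95,0,0,0.05,9.95,0])

```text
t: 21.55
ee_pos: [447.8, 36.4, 14.4]
tcp_rot: [0.756, 0.655, -0.0, -0.001]
wrist_force: [0.1, 0.6, 0.1]
gripper_width: 0.687
```

Call:
play_rows(rows=[0,0,0,0,0,0,0,0,0,0,0,0,0,0,0,0,0,0,0,0,0,0,0,0,0,0,0,0], gripper=255, squeeze=40)

```text
t: 22.25
ee_pos: [448.2, 36.3, 14.9]
tcp_rot: [0.756, 0.655, 0.0, 0.0]
wrist_force: [-0.9, -0.2, 5.9]
gripper_width: 0.271
```

Call:
play_rows(rows=[0,0,-2,0,0,0,-6,0,0,0,-10,0,0,0,-15,0,0,0,-19,0,0,0,-20,0,0,0,-20,0])

```text
t: 22.95
ee_pos: [448.5, 36.3, 215.3]
tcp_rot: [0.756, 0.655, 0.001, 0.001]
wrist_force: [-0.2, 0.3, -2.1]
gripper_width: 0.271
```

```bash
python3 - <<'E'
from h import *
held2(env.capture('wrist')); go(632,45.5,195,np.pi)
E
```

```text
collar rows 234 290 pred a,dz: [((-10, -2), np.float64(236.0), np.float64(288.0)), ((-10, 6), np.float64(228.0), np.float64(279.0)), ((0, -2), np.float64(236.0), np.float64(296.0)), ((0, 6), np.float64(229.0), np.float64(286.0)), ((10, -2), np.float64(237.0), np.float64(302.0)), ((10, 6), np.float64(230.0), np.float64(292.0)), ((35, -2), np.float64(242.0), np.float64(312.0)), ((35, 6), np.float64(235.0), np.float64(301.0))]
t 23.0 at [447.9  36.4 213.8] yaw 1.428 q6 -0.04 w 0.264 F [-0.1 -0.  -1.7] MOVE cm [ 3.53 18.09  1.86] turn -1.714
```

Call:
play_rows(rows=[3.55,18.1,0,-1.714,3.55,18.1,0,-1.714,3.55,18.1,0,-1.714,3.55,18.1,0,-1.714,3.55,18.1,0,-1.714,3.55,18.1,0,-1.714,3.55,18.1,0,-1.714,3.55,18.1,0,-1.714,3.55,18.1,0,-1.714,3.55,18.1,0,-1.714,3.55,18.1,0,-1.714,3.55,18.1,1.9,-1.714])

```text
t: 24.2
ee_pos: [632.8, 45.6, 194.3]
tcp_rot: [-0.003, 1.0, -0.0, -0.0]
wrist_force: [0.7, 0.2, -1.8]
gripper_width: 0.269
```

Call:
play_rows(rows=[0,0,0,0,0,0,2,0,0,0,4,0,0,0,4.6,0,0,0,4.6,0])

```text
t: 24.7
ee_pos: [632.1, 45.6, 148.2]
tcp_rot: [0.001, 1.0, 0.0, -0.002]
wrist_force: [-0.7, 0.2, -1.7]
gripper_width: 0.27
```

```bash
python3 - <<'E'
from h import *
go(632,45.6,120.5,np.pi); held2(env.capture('wrist'))
E
```

```text
t 24.7 at [632.1  45.6 148.2] yaw 3.141 q6 -1.68 w 0.27 F [-0.7  0.2 -1.7] MOVE cm [-0.   -0.    2.77] turn -0.001
collar rows 234 290 pred a,dz: [((-10, -2), np.float64(239.0), np.float64(292.0)), ((-10, 6), np.float64(231.0), np.float64(282.0)), ((0, -2), np.float64(239.0), np.float64(299.0)), ((0, 6), np.float64(232.0), np.float64(290.0)), ((10, -2), np.float64(240.0), np.float64(306.0)), ((10, 6), np.float64(233.0), np.float64(296.0)), ((35, -2), np.float64(245.0), np.float64(316.0)), ((35, 6), np.float64(238.0), np.float64(305.0))]
```

Call:
play_rows(rows=[0,0,0.3,0,0,0,0.6,0,0,0,0.9,0,0,0,1.2,0,0,0,1.5,0,0,0,1.8,0,0,0,2.1,0,0,0,2.4,0,0,0,2.75,0,0,0,2.75,0], squeeze=7)

```text
t: 25.75
ee_pos: [632.3, 45.8, 121.1]
tcp_rot: [-0.0, 1.0, 0.0, -0.001]
wrist_force: [0.1, 0.4, -1.4]
gripper_width: 0.275
```

```bash
python3 - <<'E'
from h import *
go(632,45.6,120.5,np.pi); crows(env.capture('wrist'))
E
```

```text
t 25.75 at [632.3  45.8 121.1] yaw -3.141 q6 -1.69 w 0.275 F [ 0.1  0.4 -1.4] MOVE cm [ 0.03 -0.02  0.06] turn 0.0
F [ 0.6  0.4 -1.4] tcp rail x,y,z 6.1 69.7 28.0 collar rows 215 283
38 (np.float64(-14.5), np.float64(69.5)) (np.float64(21.0), np.float64(69.5))
31 (np.float64(-16.0), np.float64(69.4)) (np.float64(21.3), np.float64(69.5))
24 (np.float64(-17.4), np.float64(69.4)) (np.float64(21.5), np.float64(69.5))
```

Call:
play_rows(rows=[0,0,0,0,0,0,0,0,-0.18,0,0.17,0,-0.33,0,0.38,0,-0.47,0,0.58,0,-0.61,0,0.79,0,-0.73,0,0.95,0,-0.84,0,1.12,0,-0.9,0,1.2,0,-0.9,0,1.2,0], squeeze=25)

```text
t: 26.8
ee_pos: [641.4, 45.7, 109.9]
tcp_rot: [-0.0, 1.0, 0.0, -0.0]
wrist_force: [-2.6, 0.9, 0.7]
gripper_width: 0.267
```

Call:
play_rows(rows=[-0.06,0,0.08,0,-0.12,0,0.16,0,-0.17,0,0.25,0,-0.17,0,0.25,0])

```text
t: 27.2
ee_pos: [642.0, 45.7, 108.6]
tcp_rot: [-0.0, 1.0, -0.0, -0.001]
wrist_force: [-13.0, 0.5, 11.8]
gripper_width: 0.269
```

```bash
python3 - <<'E'
from h import *
crows(env.capture('wrist'))
E
```

```text
F [-13.7   0.4  11.4] tcp rail x,y,z 6.6 69.7 12.0 collar rows 214 283
38 (np.float64(-11.0), np.float64(69.5)) (np.float64(21.2), np.float64(69.6))
31 (np.float64(-12.5), np.float64(69.4)) (np.float64(21.5), np.float64(69.5))
24 (np.float64(-13.9), np.float64(69.4)) (np.float64(21.7), np.float64(69.5))
```

Call:
play_rows(rows=[-0.06,0,0.08,0,-0.09,0,0.13,0,-0.09,0,0.13,0])

```text
t: 27.55
ee_pos: [642.2, 45.7, 108.3]
tcp_rot: [-0.0, 1.0, -0.0, -0.002]
wrist_force: [-21.1, -0.6, 19.9]
gripper_width: 0.269
```

Call:
play_rows(rows=[0.2,0,-0.28,0,0.26,0,-0.38,0])

```text
t: 27.75
ee_pos: [641.3, 45.7, 109.3]
tcp_rot: [-0.0, 1.0, 0.0, -0.0]
wrist_force: [1.4, 0.6, -9.0]
gripper_width: 0.268
```

Call:
play_rows(rows=[0,0,0,0,0,0,0,0,0,0,0,0], gripper=140)

```text
t: 28.05
ee_pos: [642.1, 45.5, 110.5]
tcp_rot: [-0.0, 1.0, -0.0, 0.001]
wrist_force: [0.1, -0.1, 0.2]
gripper_width: 0.448
```

Call:
play_rows(rows=[0.57,0,-0.82,0,1.4,0,-2,0,2.8,0,-4,0,2.8,0,-8,0,2.8,0,-10,0,2.8,0,-10,0])

```text
t: 28.65
ee_pos: [614.1, 45.6, 214.6]
tcp_rot: [-0.0, 1.0, -0.0, 0.004]
wrist_force: [-0.5, -0.0, -0.1]
gripper_width: 0.453
```

```bash
python3 - <<'E'
from m import *
c=env.capture('wrist')
hsv=cv2.cvtColor(c['image'],cv2.COLOR_RGB2HSV)
org=cv2.inRange(hsv,(3,110,60),(26,255,255)); n,l,s,ce=cv2.connectedComponentsWithStats(org)
for i in range(1,n):
    if s[i,4]>200 and 150<ce[i][1]<270:
        x,y,w,h,a=s[i]; print(s[i],ce[i].round(1),rx(c,(ce[i][0],y),24),rx(c,(ce[i][0],y+h),24))
t=env.capture('side')['image']; 
a=cv2.resize(c['image'][140:330,60:460],(800,380),interpolation=cv2.INTER_CUBIC); b=cv2.resize(t[150:245,255:345],(208,220),interpolation=cv2.INTER_CUBIC)
z=np.zeros((220,800,3),np.uint8); z[:,:208]=b; tp=env.capture('top')['image'][120:190,190:320]; z[:,220:628]=cv2.resize(tp,(408,220),interpolation=cv2.INTER_CUBIC)
save('fin.png',np.vstack([a,z])); print(env.get_obs()['t'])
E
```

```text
[ 442  150   70  108 1934] [475.6 200.1] (np.float64(-61.8), np.float64(287.5)) (np.float64(43.2), np.float64(264.0))
[ 69 152  44  29 564] [ 94.9 162.3] (np.float64(-59.3), np.float64(-93.3)) (np.float64(-28.9), np.float64(-88.1))
[  95  195   41   39 1208] [113.7 213.3] (np.float64(-14.9), np.float64(-67.7)) (np.float64(22.0), np.float64(-62.2))
[248 195  26  39 947] [260.1 214.2] (np.float64(-15.0), np.float64(71.5)) (np.float64(21.9), np.float64(71.4))
[ 171  196   32   38 1103] [186.4 214.5] (np.float64(-13.9), np.float64(1.6)) (np.float64(21.9), np.float64(4.3))
28.8
```

View pics/fin.png

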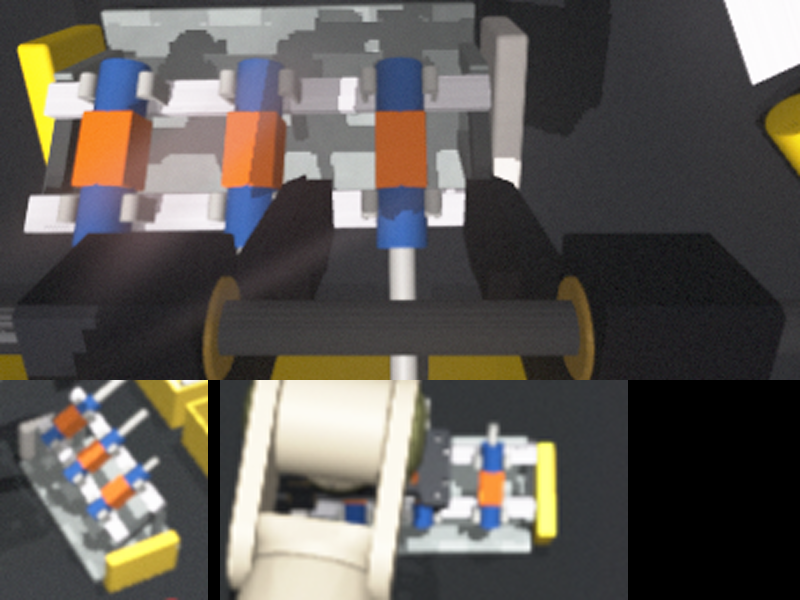

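All three look seated, but when I backed off the long one the wrist saw -9 N before the fingers opened, so I may have lifted it slightly. I'll regrip and press it again to be sure.

Call:
play_rows(rows=[0,0,3,0,0,0,6,0,-1.4,0,8,0,-2.2,0,9.2,0,-2.8,0,10,0,-2.8,0,10,0])

```text
t: 29.4
ee_pos: [641.6, 45.6, 108.9]
tcp_rot: [-0.0, 1.0, 0.0, -0.001]
wrist_force: [0.3, 0.5, 0.5]
gripper_width: 0.449
```

Call:
play_rows(rows=[0,0,0,0,0,0,0,0,0,0,0,0,0,0,0,0], gripper=255, squeeze=25)

```text
t: 29.8
ee_pos: [641.3, 45.8, 110.9]
tcp_rot: [-0.0, 1.0, 0.0, 0.0]
wrist_force: [-3.2, 1.2, 2.4]
gripper_width: 0.269
```

Call:
play_rows(rows=[-0.06,0,0.08,0,-0.12,0,0.16,0,-0.17,0,0.25,0,-0.23,0,0.33,0,-0.23,0,0.33,0])

```text
t: 30.3
ee_pos: [641.7, 45.9, 110.0]
tcp_rot: [-0.0, 1.0, -0.0, -0.002]
wrist_force: [-21.0, 0.4, 25.2]
gripper_width: 0.267
```

It met the hard stop at once (33 N within 1 mm), so it is home. Releasing and withdrawing.

Call:
play_rows(rows=[0.17,0,-0.24,0,0.19,0,-0.27,0])

```text
t: 30.5
ee_pos: [641.5, 45.8, 110.2]
tcp_rot: [-0.0, 1.0, 0.0, -0.0]
wrist_force: [-4.8, 0.8, 4.9]
gripper_width: 0.27
```

Call:
play_rows(rows=[0,0,0,0,0,0,0,0,0,0,0,0], gripper=140)

```text
t: 30.8
ee_pos: [642.4, 45.5, 109.3]
tcp_rot: [0.0, 1.0, 0.0, 0.0]
wrist_force: [0.0, 0.8, -0.6]
gripper_width: 0.45
```

Call:
play_rows(rows=[0.57,0,-0.82,0,1.4,0,-2,0,2.8,0,-4,0,4,0,-8,0,8,0,-12,0,13,0,-14,0,18,0,-14,0,18,0,-14,0])

```text
t: 31.6
ee_pos: [457.4, 46.3, 251.3]
tcp_rot: [-0.0, 1.0, -0.0, 0.001]
wrist_force: [0.1, 0.9, 0.0]
gripper_width: 0.447
```

```bash
python3 - <<'E'
from m import *
c=env.capture('side');save('fin2.png',c['image'][140:260,240:360],5)
hsv=cv2.cvtColor(c['image'],cv2.COLOR_RGB2HSV)
org=cv2.inRange(hsv,(3,140,90),(20,255,255)); n,l,s,ce=cv2.connectedComponentsWithStats(org)
print([(s[i].tolist(),ce[i].round(1).tolist()) for i in range(1,n) if s[i,4]>30])
for y in(-70,0,70): print([proj(c,O+EX*(3.5)+EZ*h+[0,y,0]).round(1) for h in(20,34)])
print(env.get_obs()['t'],env.get_obs()['ee_pos'])
E
```

```text
[([266, 71, 19, 12, 91], [274.5, 75.8]), ([279, 161, 13, 14, 104], [284.6, 167.7]), ([289, 176, 13, 13, 99], [294.8, 182.7]), ([299, 192, 14, 13, 107], [305.1, 198.3]), ([254, 266, 12, 7, 40], [259.6, 269.1])]
[array([304.2, 196.9]), array([302. , 195.1])]
[array([293.8, 181.4]), array([291.6, 179.6])]
[array([284. , 166.8]), array([281.7, 164.9])]
31.65 [458.65181065  46.05230439 251.32973613]
```

View pics/fin2.png

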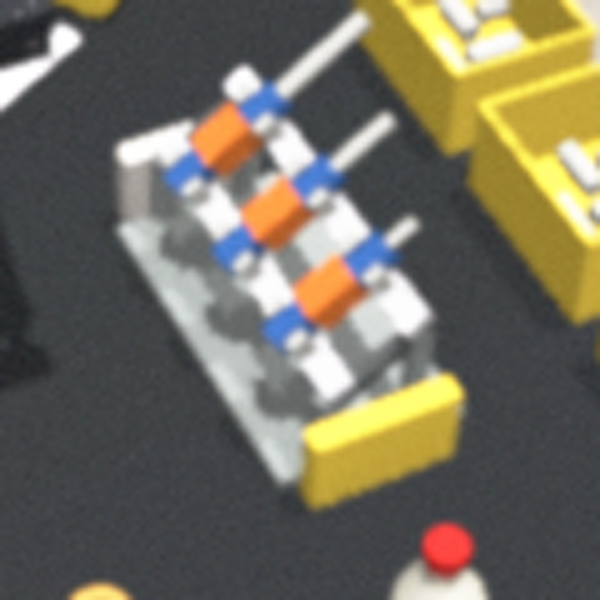

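The side view shows all three tools in line. Their collars are at the seated height, within about 1.5 px of prediction at h=20. The short is next to the yellow block, then the medium, then the long, all with shanks uphill. The arm is clear.

```bash
python3 -c "
from bench import env
env.hand_in()"
```

```text
the job is handed in; nothing more can be done
```

All three deburring tools are clipped on the rail in size order, and the job was handed in at about 31.7 s of the 72 s allowed. The short tool is next to the yellow block, the medium is in the middle and the long is at the white end, all with shanks uphill.

The gripper can't tilt, so I let each tool pivot in a light grip on the clips until it matched the slope. I then pressed it square to the face until it stopped hard, at 29–36 N total wrist force.

- **Last checks:** The final side picture shows the three collars in line and within about 1.5 px of where seated tools should appear. The wrist views put all three collars at the same place along the slope, to within about 1 mm.
- **Disagreements:**
  - The wrist camera put the rail about 3 mm further uphill than my first estimate from the top camera. I lined the tools up with the clips as seen in the wrist view.
  - My first grip on the short tool slipped because I lifted before the fingers had closed, so I set it down and gripped it again.
  - I backed off the long tool slightly too far before opening the fingers. I gripped it again and pressed it, and it met the stop within 1 mm.
- **Other things on the bench:** I did not touch them on purpose, but I did not measure their positions again at the end.

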